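Put the turned leg away and latch the stock bin

TASK

Put the turned wooden leg into the plywood stock bin so that it lies flat on the bin's floor. Then swing the bin's gate fully shut, lifting the steel latch bar over the keeper's outer lip and letting it drop all the way into the notch. Leave the other things on the bench where they are.

Things in the scene. Friction and masses are not known exactly. Their poses are not given: they have to be found in the camera images.
- bin: Open-topped plywood bin fixed to the bench; position and yaw vary. Origin: centre of its underside, on the bench; x points to its back wall, y to the gate's hinge side, z up. Inside 160 mm (x -80 to 80) by 210 mm (y -105 to 105), floor top at z = 8 mm; side and back walls 10 mm thick, tops at z = 70 mm. The gate closes its front, which faces -x.
- notch (a point): Centre of the floor of the notch in the steel keeper, at (-104, -131, 40) mm in the bin's frame (bin axes), beyond the gate's free end. The notch, open upward, is 18 mm wide along the bin's x; its outer lip (-x side, 8 mm thick) rises 20 mm above the notch floor, its back stop (+x side) 38 mm. The keeper is 16 mm wide along the bin's y.
- gate_hinge (a point): Foot of the gate's upright hinge line, on the bench, at (-92, 112, 0) mm in the bin's frame. Its axes turn with the gate: -y runs from hinge to free end, -x is the outward normal of the front face. Front face at x = 0; the plywood gate is 12 mm thick (x 0 to 12), reaches to y = -227 mm and from z = 6 to 70 mm.
- gate (a joint): Gate angle, rad: 0 fully shut, its axes then parallel to the bin's; grows to 0.95 as the free end swings outward, clockwise from above. Starts 0.4 to 0.7, stays where left (about 0.05 N m of friction), stops solidly at 0. With the bar down, the bar meets the keeper's outer lip at about 0.09 and blocks the gate; in the notch it leaves about 0.016 of play.
- latch (a joint): Angle of the latch bar, rad: 0 level, resting down; grows to 0.6 as its free end is lifted; it falls back by its own weight. It reads 0 both level on the open gate and down in the notch; it must be raised above 0.11 to clear the keeper's outer lip (0.2 clears amply). Its level pivot, along the gate's normal, is at (-12, -50, 50) mm in the gate_hinge frame.
- knob (a point): Centre of the black ball (30 mm diameter) on a 10 mm stem on the latch bar: with the bar down at (-12, -165, 120) mm in the gate_hinge frame, 50 mm above the gate's top edge; 115 mm along the bar from its pivot and 70 mm above it. Raising the bar carries it on a circle about the pivot, up and towards the hinge. Pinch it from above.
- bar_tip (a point): Middle of the free end face of the latch bar, 210 mm from the pivot, 33 mm past the gate's free end, 50 mm above the bench when down. The plain steel bar, 225 mm long, 10 mm thick, 16 mm high, 0.22 kg, lies along the outside of the gate.
- leg: Turned light-wood leg lying on the bench, 140 mm long along its x, about 0.12 kg: a flat-sided block (x -70 to 15 mm, 34 mm wide in y, 28 mm high), a slim turned neck and a round end (28 mm diameter, at +x). Origin: centre of its underside. It lies left or right of the bin's front, its place swapped at random with the plain offcut block.
- leg_block (a point): Centre of the leg's block part, where to grip it across its 34 mm width: 27.5 mm from the leg's origin to its -x, 14 mm above its underside.
- leg_knob_end (a point): Round end face of the leg on its axis, 70 mm from the leg's origin to its +x, 14 mm above its underside.
- leg_block_end (a point): Block end face of the leg, 70 mm from the leg's origin to its -x, 14 mm above its underside.
- offcut: Bystander: plain dark-wood block, 100 x 50 x 30 mm. Origin: centre of its underside. Leave alone.
- gouge: Bystander: turning gouge lying on the bench, 240 mm long along its x, wooden handle to -x. Leave alone.
- wax_jar: Bystander: amber glass jar with a steel cap, 68 mm diameter, 60 mm high. Leave alone.
There are look-alikes about, which are no part of the job. Of the things that look like the leg, take the one that is farthest to the robot's right at the start.

How it is judged:
On the way, in this order (a step that is already met when the one before it is completed fails the run):
1. the leg lies released on the bin's floor while the gate is still open (x of leg in the frame of bin between -0.085 and 0.085 m and y of leg in the frame of bin between -0.105 and 0.105 m and z of each of leg_knob_end, leg_block_end in the frame of bin below 0.04 m and contact force between the fingers and leg below 0.1 N and value of joint gate above 0.12 rad), for 0.2 s.
2. the latch bar is held up over the keeper's lip with the gate nearly shut (value of joint gate below 0.1 rad and value of joint latch above 0.08 rad).
At the end, for the whole second after the job is handed in: The gate is shut (joint gate below 0.035 rad, at rest), the latch bar is down in the notch (joint latch below 0.035 rad), and the leg lies at rest flat on the bin's floor, inside the walls and the gate (both ends' centres below 40 mm above the bench) (value of joint each of gate, latch below 0.035 rad and velocity of joint gate between -0.05 and 0.05 rad/s and x of leg in the frame of bin between -0.085 and 0.085 m and y of leg in the frame of bin between -0.105 and 0.105 m and z of each of leg_knob_end, leg_block_end in the frame of bin below 0.04 m and linear speed of leg below 0.03 m/s); the robot touches nothing.
It fails at once if the offcut, the gouge or the wax jar is moved more than 30 mm (distance of any of offcut, gouge, wax_jar from where it was at the start of the episode above 0.03 m).
It also fails if it takes over 54 s, if anything falls off the work surface, if the arm or the gripper's body presses on something with over 40 N, if the wrist force passes 120 N, or if a joint passes its speed limit or range.

ROBOT

A 6-joint arm with a two-finger parallel gripper is mounted at the origin on the work surface. World frame = base frame: x ahead of the robot, y to its left, z up, the work surface at z = 0. Lengths are in m, angles in rad, forces in N, time in s.
With the tool pointing down it reaches from about 0.3 to 0.75 m from the base axis. Payload 8.5 kg.
Tool frame: the origin (TCP) lies between the finger pads; the fingertips stand 19 mm ahead of it and the grasp point (between the pads) is the TCP (bot.tips_ahead is the z of the fingertips in the tool frame, in m); z points along the fingers, x is the direction in which the jaws open and shut, and the axes are right-handed (so a half turn about z gives the same grasp; the last joint's range is limited). The gripper opens to 88 mm and grips with 3 to 60 N. Pads are 18 mm wide; open, the fingers measure 123 mm over their backs; the gripper's body (75 mm by 187 mm) begins 45 mm behind the grasp point.
Start: joints at [-1.321, 0.381, 1.297, -0, 1.464, -0.215], TCP at [0.247, -0.492, 0.258] pointing down, gripper open.
Joint ranges: [-3.11, 3.11], [-0.89, 2.33], [0.22, 2.48], [-1.42, 4.56], [0.17, 2.85], [-2.88, 2.88]. Speed limits (rad/s): [2.39, 2.39, 3.14, 3.14, 3.14, 3.14].

INTERFACE

Orientations are given as a unit quaternion [w, x, y, z].
In Python, from cell import bot, cams gives the robot as it stands.
- The arm moves only by the tool jog_arm, never from a script. Its arguments are lists of equal length, an entry for each row: "offset": the shift along the tool's x, y, z in cm, a list of three; "delta_rot": the turn, a rotation vector about the tool's x, y, z in rad, a list of three; "fingers": the finger opening in cm, from 0 to 8.81. In form: {"offset": [[dx, dy, dz], ...], "delta_rot": [[rx, ry, rz], ...], "fingers": [fingers, ...]}. A call has 1 to 20 rows; each row is the pose to reach, as a shift and turn from the pose measured when the call began, along the tool's axes at that moment; what a row does not reach only later rows make up. A row lasts 1/10 s, in which the tool goes at most 50 mm and 8.59 degrees, less where a joint would pass 70% of its speed; a pose out of reach is approached as far as the arm can. A call with a gripper value outside its range is refused whole. The fingers move at their own pace and stop on an object; the grip force is fixed at half the most. Time passes only in rows, so rows that repeat a pose let the fingers close. It gives the time, the measured TCP pose, the force and the opening at its end, in the units of the state.
- bot.state(): the state, without advancing time (a new reading comes with each control period).
- cams.capture(name): name is "scene" or "side" or "wrist"; returns the picture (480x640x3 uint8, red, green, blue); there is no depth.
- cams.calibration(name): a dict with "mtx" (3x3 intrinsics, pixels), "pose" (4x4, takes a point from camera to world coordinates); the wrist camera has in their place "hand_eye" (4x4, takes a point from camera to tool coordinates, whose origin is the TCP and whose axes are the tool frame's). Camera axes: x right, y down, z forward; pixel columns grow to the right and rows downward; lengths in m; the calibration is good to about 2 mm. A picture is of the moment at which its call begins: read the wrist's pose just before it. calibration takes no time and is no camera call.
- bot.hand_in(): hands the job in, once; it reports no verdict.
The state is a dict: "time_s": time; "joint_pos": joint angles; "qvel": joint speeds; "effort": joint torques, N m; "eef_pos": TCP position; "ee_rot": TCP orientation; "ft_force": force on the tool from outside, world axes, zero at the start; "moment": the same for the moment, N m; "finger_gap": finger opening in m.
Only numpy, scipy, OpenCV 4.12 (cv2) and the standard library are available. Lean on these libraries where they do the work, as an engineer would, in place of code of your own. Each camera call takes 0.05 s, during which the arm holds its last target.

## Working session

There is one attempt and no reset: what is moved stays moved. The work goes in short steps, Python scripts to look and compute and a tool call to move; the robot and the scene stay as the last step left them, time stands still between calls to the robot, and variables do not carry over. Pictures are saved under pics/ and viewed, and the job is handed in when it is done.

Besides the shell and the picture viewer there is one more tool, called by a JSON object that holds its "method" and its "body". jog_arm: Moves the arm, as the interface text tells. Its arguments: {"type":"object","properties":{"offset":{"type":"array","items":{"type":"array","items":{"type":"number"}}},"delta_rot":{"type":"array","items":{"type":"array","items":{"type":"number"}}},"fingers":{"type":"array","items":{"type":"number"}}},"required":["offset","delta_rot","fingers"]}

```bash
mkdir -p pics; ls
python3 - <<'E'
from cell import bot,cams
import cv2
print(bot.state())
for n in ["scene","side","wrist"]:
    im=cams.capture(n); cv2.imwrite(f"pics/{n}0.png",im[:,:,::-1])
    print(n,cams.calibration(n))
E
```

```text
pics
{'time_s': 0.0, 'joint_pos': array([-1.32130000e+00,  3.81193558e-01,  1.29822134e+00, -1.45489415e-05,
        1.46362949e+00, -2.15264875e-01]), 'qvel': array([ 0.0008722 , -0.00054233, -0.00090136,  0.00085226, -0.00079315,
       -0.00223739]), 'effort': array([-1.41620560e-03, -4.37930095e+01, -2.24559939e+01,  7.13042356e-02,
        3.52345628e-02, -1.45507834e-04]), 'eef_pos': array([ 0.24646431, -0.49140759,  0.25715236]), 'ee_rot': array([-4.99207001e-04,  8.50943589e-01, -5.25256586e-01, -5.27002369e-04]), 'ft_force': array([-0.65585309,  0.13821624, -0.90644437]), 'moment': array([ 0.03545175, -0.03387813,  0.03264445]), 'finger_gap': 0.088233472286015}
scene {'mtx': array([[603.0379688 ,   0.        , 318.59888534],
       [  0.        , 603.0379688 , 235.00427109],
       [  0.        ,   0.        ,   1.        ]]), 'pose': array([[-0.75757968,  0.56653468, -0.32420901,  0.96807447],
       [ 0.65258446,  0.64643047, -0.39529885,  0.57549594],
       [-0.01437192, -0.51104414, -0.85943431,  1.32892654],
       [ 0.        ,  0.        ,  0.        ,  1.        ]])
[... 246 characters left out ...]
[-0.65461592, -0.5886647 ,  0.47429092, -0.85821443],
       [ 0.00424556, -0.63025367, -0.77637767,  1.49507883],
       [ 0.        ,  0.        ,  0.        ,  1.        ]])}
wrist {'mtx': array([[421.25068433,   0.        , 320.58124866],
       [  0.        , 421.25068433, 242.11248652],
       [  0.        ,   0.        ,   1.        ]]), 'hand_eye': array([[ 9.99999987e-01,  1.56503108e-04, -4.69916199e-05,
        -7.31627198e-04],
       [-1.38336352e-04,  9.63885312e-01,  2.66317642e-01,
        -6.99482407e-02],
       [ 8.69740709e-05, -2.66317632e-01,  9.63885321e-01,
        -1.26833761e-01],
       [ 0.00000000e+00,  0.00000000e+00,  0.00000000e+00,
         1.00000000e+00]])}
```

View pics/scene0.png

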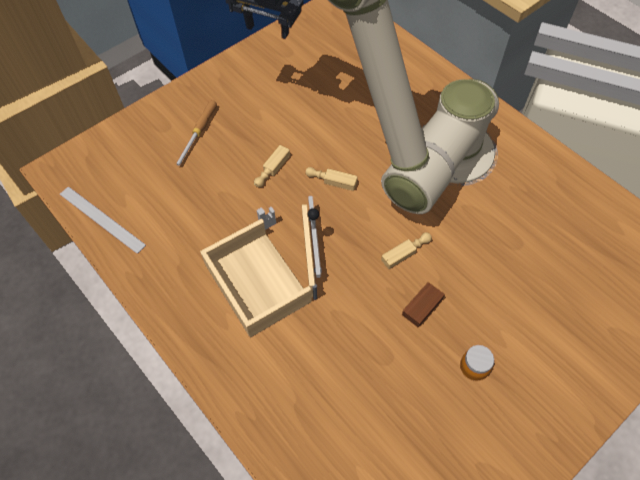

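View pics/side0.png

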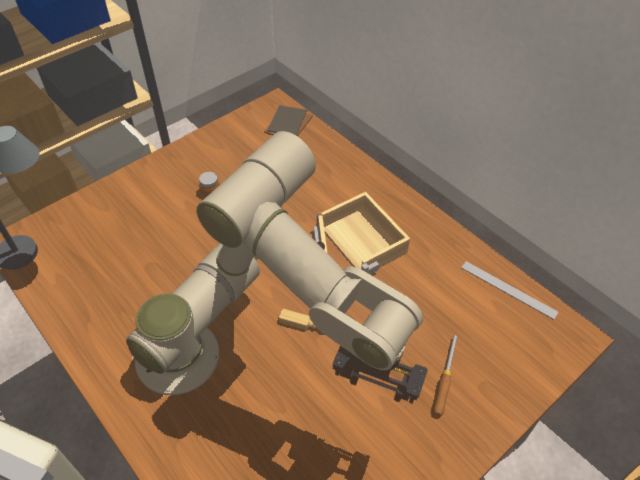

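View pics/wrist0.png

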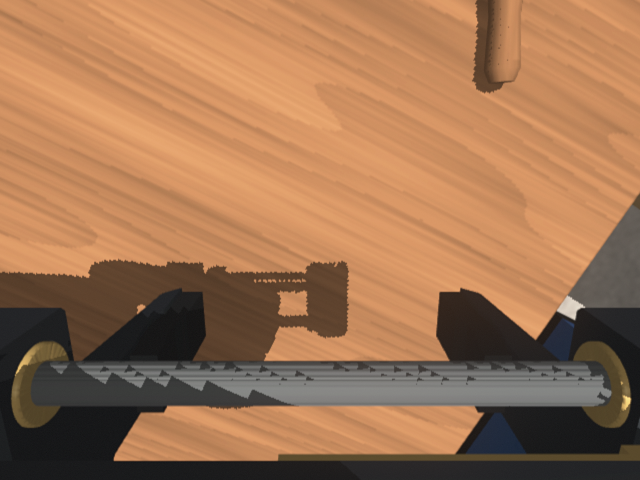

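The scene shows three leg look-alikes, at (273,165), (333,179) and (407,250). The bin is near (257,275), with the gate from (313,292) to (307,207), the black ball at (314,213) and the keeper at (267,217). Next I'll measure all of these.

```bash
cat > h.py <<'E'
from cell import bot,cams
import numpy as np,cv2
from scipy.spatial.transform import Rotation as R
def T_tool(s=None):
    s=s or bot.state(); T=np.eye(4);q=s['ee_rot']
    T[:3,:3]=R.from_quat([q[1],q[2],q[3],q[0]]).as_matrix();T[:3,3]=s['eef_pos'];return T
def campose(n,s=None):
    c=cams.calibration(n)
    return c['mtx'],(c['pose'] if 'pose' in c else T_tool(s)@c['hand_eye'])
def ray(n,uv,z,cp=None):
    K,P=cp or campose(n)
    uv=np.atleast_2d(uv).astype(float)
    d=np.c_[uv,np.ones(len(uv))]@np.linalg.inv(K).T@P[:3,:3].T
    o=P[:3,3]; t=(z-o[2])/d[:,2]
    return o+d*t[:,None]
def proj(n,X,cp=None):
    K,P=cp or campose(n)
    p=(np.atleast_2d(X)-P[:3,3])@P[:3,:3]@K.T
    return p[:,:2]/p[:,2:]
E
python3 - <<'E'
from h import *
np.set_printoptions(precision=4,suppress=True)
im=cv2.imread('pics/scene0.png')
for c in [(273,165),(333,179),(407,250),(424,304),(200,135)]:
    print(c,ray('scene',c,0.014))
print('knob',ray('scene',(314,213),.12))
cv2.imwrite('pics/c1.png',cv2.resize(im[120:350,180:450],None,fx=2.9,fy=2.6,interpolation=cv2.INTER_CUBIC))
cv2.imwrite('pics/c2.png',cv2.resize(im[130:210,230:370],None,fx=5,fy=5,interpolation=cv2.INTER_CUBIC))
E
```

```text
(273, 165) [[ 0.4206 -0.2797  0.014 ]]
(333, 179) [[ 0.3288 -0.1363  0.014 ]]
(407, 250) [[0.3346 0.149  0.014 ]]
(424, 304) [[0.4083 0.2794 0.014 ]]
(200, 135) [[ 0.5095 -0.4992  0.014 ]]
knob [[ 0.4804 -0.034   0.12  ]]
```

View pics/c2.png

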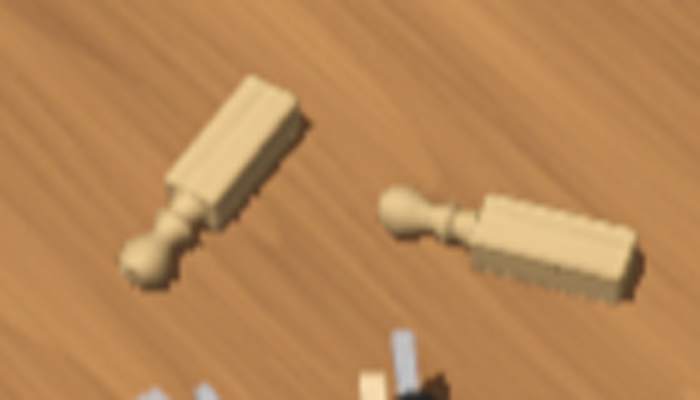

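View pics/c1.png

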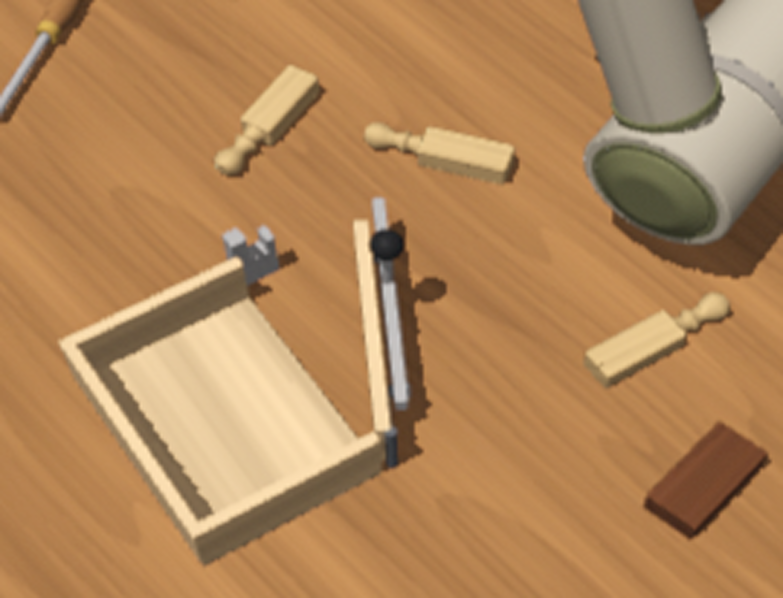

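Candidates for the leg, in world coordinates: (273,165) at y=-0.28, (333,179) at y=-0.14 and (407,250) at y=+0.15. The one farthest to the robot's right is (273,165). The crop confirms the shape: block at upper right, ball at lower left. Next come the bin and leg poses.

Run:
```python
from h import *
np.set_printoptions(precision=4,suppress=True)
f=lambda p:np.array([(180+u/2.9,120+v/2.6) for u,v in p])
B=ray('scene',f([(62,343),(199,535),(385,435),(240,260)]),.07)
print(B)
# model xy of those corners: back-(-y), back-(+y), front(+y), front(-y)
m=np.array([(90,-115),(90,115),(-85,115),(-85,-115)])/1e3
for i in range(4):print(np.linalg.norm(B[i]-B[(i+1)%4]))
P=B[:,:2]; d=P[1]-P[0]; d2=P[2]-P[3]; print(np.degrees([np.arctan2(-v[0],v[1]) for v in(d,d2)]))
d=P[0]-P[3];d2=P[1]-P[2];print(np.degrees([np.arctan2(v[1],v[0]) for v in(d,d2)]))
print('knob',ray('scene',f([(387,244)]),.12))
g=lambda p:np.array([(230+u/5,130+v/5) for u,v in p])
L=ray('scene',g([(252,75),(298,98),(210,199),(168,183)]),.028);print(L)
print('ball',ray('scene',g([(147,258)]),.016))
print('gate tips top: front-ish free', ray('scene',f([(355,222),(369,222),(390,430)]),.07))
```

```text
[[ 0.7353 -0.153   0.07  ]
 [ 0.7647  0.0721  0.07  ]
 [ 0.5951  0.0941  0.07  ]
 [ 0.5687 -0.1271  0.07  ]]
0.22703978004913963
0.17100638599824913
0.22274257513106266
0.16853881474382532
[-7.4335 -6.7857]
[-8.8406 -7.3756]
knob [[ 0.483  -0.0331  0.12  ]]
[[ 0.3681 -0.3111  0.028 ]
 [ 0.3593 -0.2818  0.028 ]
 [ 0.4385 -0.2598  0.028 ]
 [ 0.4488 -0.2832  0.028 ]]
ball [[ 0.4834 -0.259   0.016 ]]
gate tips top: front-ish free [[ 0.4673 -0.0956  0.07  ]
 [ 0.4583 -0.0876  0.07  ]
 [ 0.5889  0.093   0.07  ]]
```

```bash
cat >> h.py <<'E'
def off(target,jaw_deg,s=None):
    """offset cm and rotvec for a tool-down target with jaw x-axis heading jaw_deg"""
    T=T_tool(s); c,sn=np.cos(np.radians(jaw_deg)),np.sin(np.radians(jaw_deg))
    G=np.array([[c,sn,0],[sn,-c,0],[0,0,-1.]])
    o=T[:3,:3].T@(np.array(target)-T[:3,3])*100
    r=R.from_matrix(T[:3,:3].T@G).as_rotvec()
    print('offset',o.round(2),'rot',r.round(3), 'deg',np.degrees(np.linalg.norm(r)).round(1))
E
python3 - <<'E'
from h import *
off((.404,-.284,.19),-72.6)
E
```

```text
offset [-11.48 -23.38   6.75] rot [-0.     0.001  0.161] deg 9.2
```

{"method": "jog_arm", "body": {"offset": [[-2.3, -4.7, 0.5], [-4.6, -9.4, 1.5], [-6.9, -14.0, 3.0], [-9.2, -18.7, 5.0], [-11.5, -23.4, 6.7], [-11.5, -23.4, 6.7], [-11.5, -23.4, 6.7]], "delta_rot": [[0, 0, 0.05], [0, 0, 0.1], [0, 0, 0.16], [0, 0, 0.16], [0, 0, 0.16], [0, 0, 0.16], [0, 0, 0.16]], "fingers": [8.8, 8.8, 8.8, 8.8, 8.8, 8.8, 8.8]}}

```text
time_s: 0.85
eef_pos: [0.4049, -0.2814, 0.1895]
ee_rot: [-0.001, 0.807, -0.59, -0.002]
ft_force: [-0.2, -0.3, 0.8]
finger_gap: 0.088
```

Run:
```python
from h import *
import pickle
s=bot.state();print(s['time_s'],s['eef_pos'])
im=cams.capture('wrist');cv2.imwrite('pics/w1.png',im[:,:,::-1]);pickle.dump(s,open('s1.pkl','wb'))
im=cams.capture('scene');cv2.imwrite('pics/sc1.png',im[:,:,::-1])
```

```text
0.85 [ 0.40486921 -0.28137331  0.18954407]
```

View pics/w1.png

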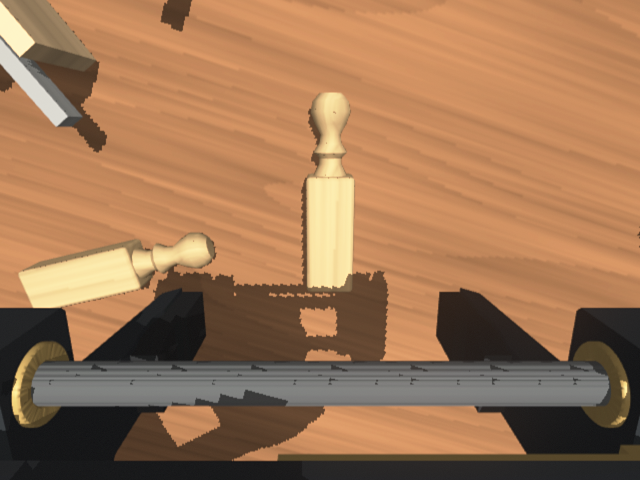

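The wrist view shows the target leg between the jaws: block corners about (308,178), (354,178), (307,289) and (352,290), ball end at (330,93). The look-alike is at left, (120,265), outside the finger line.

Run:
```python
from h import *
import pickle
np.set_printoptions(precision=4,suppress=True)
s=pickle.load(open('s1.pkl','rb'))
c=ray('wrist',[(308,178),(354,178),(352,290),(307,289)],.028,campose('wrist',s));print(c)
a=(c[0]+c[1])/2;b=(c[2]+c[3])/2
print('ctr',(a+b)/2,'len',np.linalg.norm(a-b),np.linalg.norm(c[0]-c[1]),'yaw',np.degrees(np.arctan2(*(a-b)[:2][::-1])))
off(np.r_[((a+b)/2)[:2],.024],-72.6)
print(proj('wrist',[[*((a+b)/2)[:2],.028]],campose('wrist',s)))
```

```text
[[ 0.4355 -0.261   0.028 ]
 [ 0.445  -0.2908  0.028 ]
 [ 0.3672 -0.3159  0.028 ]
 [ 0.3579 -0.2843  0.028 ]]
ctr [ 0.4014 -0.288   0.028 ] len 0.0813847903645191 0.03134447122801166 yaw 17.291498851252413
offset [ 0.32  0.37 16.66] rot [0.    0.001 0.002] deg 0.1
[[330.222  235.7834]]
```

{"method": "jog_arm", "body": {"offset": [[0.35, 0.4, 4.5], [0.35, 0.4, 9.0], [0.35, 0.4, 12.5], [0.35, 0.4, 15.0], [0.35, 0.4, 16.6], [0.35, 0.4, 16.6], [0.35, 0.4, 16.6], [0.35, 0.4, 16.6], [0.35, 0.4, 16.6], [0.35, 0.4, 16.6]], "delta_rot": [[0, 0, 0], [0, 0, 0], [0, 0, 0], [0, 0, 0], [0, 0, 0], [0, 0, 0], [0, 0, 0], [0, 0, 0], [0, 0, 0], [0, 0, 0]], "fingers": [7, 6, 6, 6, 6, 6, 3, 2, 2, 2]}}

```text
time_s: 1.95
eef_pos: [0.4015, -0.2889, 0.0254]
ee_rot: [0.0, 0.806, -0.591, 0.0]
ft_force: [-2.0, 0.1, 5.2]
finger_gap: 0.0337
```

{"method": "jog_arm", "body": {"offset": [[0, 0, -3], [0, 0, -7], [0, 0, -12], [0, 0, -17], [0, 0, -17], [0, 0, -17]], "delta_rot": [[0, 0, 0], [0, 0, 0], [0, 0, 0], [0, 0, 0], [0, 0, 0], [0, 0, 0]], "fingers": [2, 2, 2, 2, 2, 2]}}

```text
time_s: 2.55
eef_pos: [0.4012, -0.2886, 0.1959]
ee_rot: [0.0, 0.807, -0.591, 0.001]
ft_force: [-0.1, -0.3, -1.4]
finger_gap: 0.0337
```

Run:
```python
from h import *
y=np.radians(-7.5);c=np.array([.661,-.0287]);Rb=np.array([[np.cos(y),-np.sin(y)],[np.sin(y),np.cos(y)]])
p=c+Rb@[.005,-.030];print(p)
off((*p,.19),-7.5)
off((*p,.036),-7.5)
```

```text
[ 0.66204144 -0.05909598]
offset [-14.03 -31.78   0.59] rot [ 0.    -0.003 -1.134] deg 65.0
offset [-14.07 -31.76  15.99] rot [ 0.    -0.003 -1.134] deg 65.0
```

{"method": "jog_arm", "body": {"offset": [[-1.8, -4.0, 0], [-3.5, -8.0, 0], [-5.3, -12, 0], [-7, -16, 0], [-8.8, -20, 0], [-10.5, -24, 0], [-12.3, -28, 0], [-14.0, -31.8, 0], [-14.0, -31.8, 0], [-14.0, -31.8, 0], [-14.0, -31.8, 0]], "delta_rot": [[0, 0, -0.14], [0, 0, -0.28], [0, 0, -0.42], [0, 0, -0.56], [0, 0, -0.7], [0, 0, -0.84], [0, 0, -0.98], [0, 0, -1.12], [0, 0, -1.134], [0, 0, -1.134], [0, 0, -1.134]], "fingers": [2, 2, 2, 2, 2, 2, 2, 2, 2, 2, 2]}}

```text
time_s: 3.65
eef_pos: [0.6615, -0.0599, 0.1945]
ee_rot: [0.001, 0.998, -0.066, -0.0]
ft_force: [-0.0, -0.3, -1.0]
finger_gap: 0.0339
```

Run:
```python
from h import *
import pickle
s=bot.state();pickle.dump(s,open('s2.pkl','wb'))
im=cams.capture('wrist');cv2.imwrite('pics/w2.png',im[:,:,::-1])
im=cams.capture('scene');cv2.imwrite('pics/sc2.png',cv2.resize(im[120:350,180:450,::-1],None,fx=2.9,fy=2.6))
off((.662,-.0591,.036),-7.5)
```

```text
offset [ 0.   -0.15 15.95] rot [ 0.002 -0.001 -0.002] deg 0.2
```

View pics/w2.png

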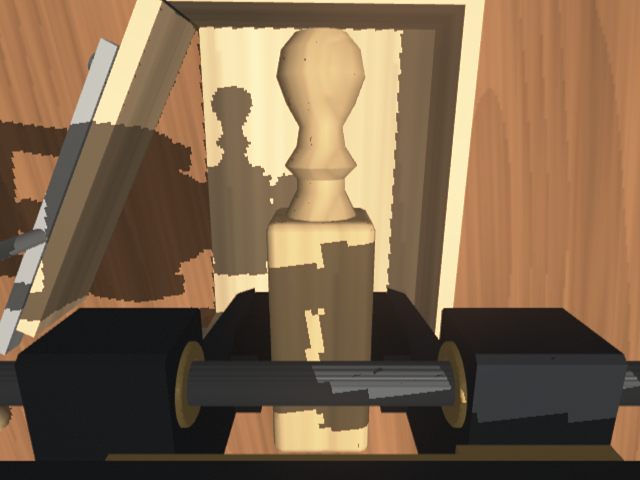

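View pics/sc2.png

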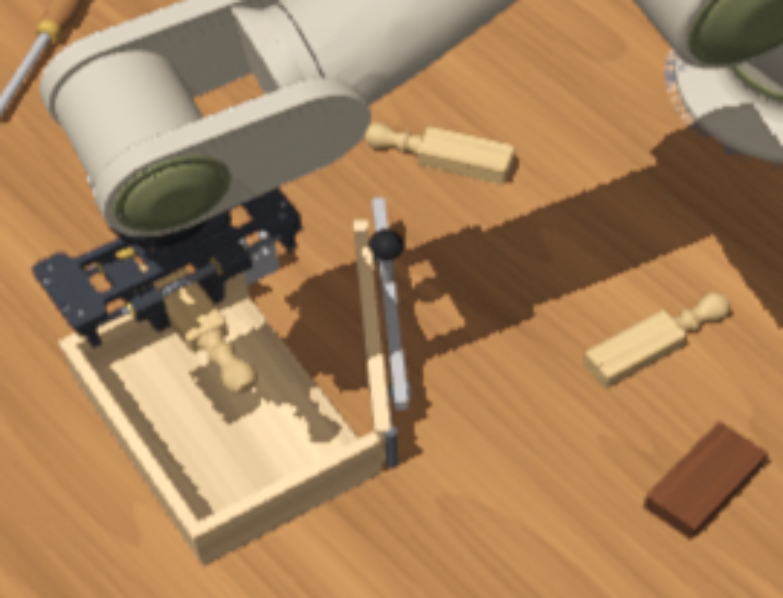

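The wrist view shows the leg gripped and hanging over the bin. The hinge-side wall is at top (320,3), the back-wall edge runs from (484,0) to (457,305), and the gate and bar are at left. I'll check the bin's pose against this view.

Run:
```python
from h import *
import pickle
np.set_printoptions(precision=4,suppress=True)
s=pickle.load(open('s2.pkl','rb'));cp=campose('wrist',s)
y=np.radians(-7.5);c=np.array([.661,-.0287]);Rb=np.array([[np.cos(y),-np.sin(y)],[np.sin(y),np.cos(y)]])
p=ray('wrist',[(484,0),(457,305),(466,5),(438,305),(200,3),(460,6)],.07,cp)
print((p[:,:2]-c)@Rb)
im=cv2.imread('pics/w2.png')
cv2.imwrite('pics/w2c.png',im[:330,100:520])
# gate angle from front free corner / bar
p=ray('scene',[(180+387/2.9,120+244/2.6)],.12)[0]
h=c+Rb@[-.092,.112]; v=Rb.T@(p[:2]-h); print('knob rel hinge bin frame',v, np.linalg.norm(v))
print('gate angle',np.arctan2(-v[0],-v[1])-np.arctan2(.012,.165))
```

```text
[[ 0.0929  0.1033]
 [ 0.0934 -0.0729]
 [ 0.0835  0.1009]
 [ 0.0812 -0.0729]
 [-0.0588  0.1022]
 [ 0.0803  0.1005]]
knob rel hinge bin frame [-0.0839 -0.1396] 0.16287002159424094
gate angle 0.46877480395487736
```

View pics/w2c.png

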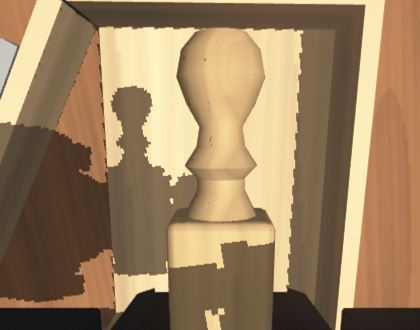

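Both views agree on the bin pose to about 3 mm, so I'll lower.

{"method": "jog_arm", "body": {"offset": [[0, -0.1, 4], [0, -0.1, 8], [0, -0.1, 11.5], [0, -0.1, 14], [0, -0.1, 15.5], [0, -0.1, 16.0], [0, -0.1, 16.0], [0, -0.1, 16.0]], "delta_rot": [[0, 0, 0], [0, 0, 0], [0, 0, 0], [0, 0, 0], [0, 0, 0], [0, 0, 0], [0, 0, 0], [0, 0, 0]], "fingers": [2, 2, 2, 2, 2, 2, 2, 2]}}

```text
time_s: 4.55
eef_pos: [0.6625, -0.0599, 0.037]
ee_rot: [0.001, 0.998, -0.067, 0.002]
ft_force: [0.1, -0.2, -1.6]
finger_gap: 0.0337
```

{"method": "jog_arm", "body": {"offset": [[0, 0, 0.3], [0, 0, 0.3], [0, 0, 0.3], [0, 0, 0.3], [0, 0, 0.3], [0, 0, 0.3], [0, 0, -2], [0, 0, -6], [0, 0, -11], [0, 0, -15], [0, 0, -18], [0, 0, -18]], "delta_rot": [[0, 0, 0], [0, 0, 0], [0, 0, 0], [0, 0, 0], [0, 0, 0], [0, 0, 0], [0, 0, 0], [0, 0, 0], [0, 0, 0], [0, 0, 0], [0, 0, 0], [0, 0, 0]], "fingers": [2, 2, 5.5, 5.5, 5.5, 5.5, 5.5, 5.5, 5.5, 5.5, 5.5, 5.5]}}

```text
time_s: 5.75
eef_pos: [0.6632, -0.0596, 0.222]
ee_rot: [0.002, 0.998, -0.067, 0.006]
ft_force: [1.5, 0.6, -0.2]
finger_gap: 0.0548
```

Run:
```python
from h import *
import pickle
s=bot.state();pickle.dump(s,open('s3.pkl','wb'))
im=cams.capture('wrist');cv2.imwrite('pics/w3.png',im[:,:,::-1])
im=cams.capture('scene');cv2.imwrite('pics/sc3.png',cv2.resize(im[120:350,180:450,::-1],None,fx=2.9,fy=2.6))
```

```text
(no output)
```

View pics/w3.png

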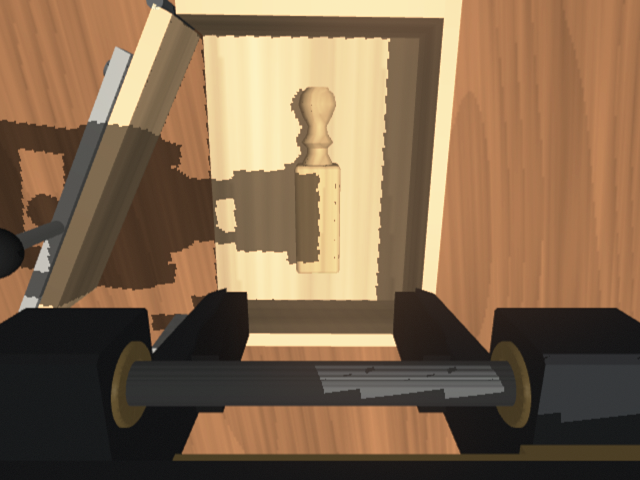

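View pics/sc3.png

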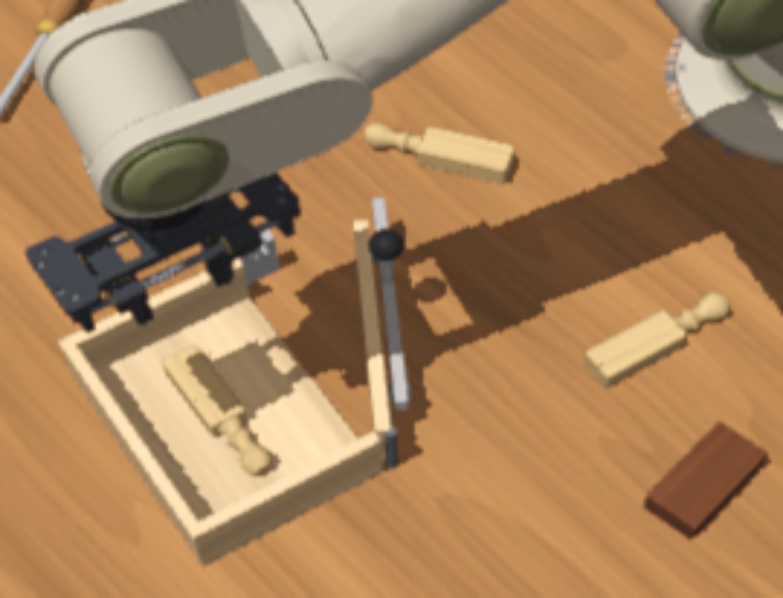

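The leg (300–340, 85–272 in the wrist view) lies flat and released on the bin floor, and the gate is still open. Next I'll move above the knob with the jaws along the gate's normal.

Run:
```python
from h import *
import pickle
np.set_printoptions(precision=4,suppress=True)
s=pickle.load(open('s3.pkl','rb'));cp=campose('wrist',s)
p=ray('wrist',[(443,18),(424,290),(461,5),(437,290),(205,15),(320,333),(320,346),(200,0)],.07,cp)
y=np.radians(-7.5);c=np.array([.661,-.0287]);Rb=np.array([[np.cos(y),-np.sin(y)],[np.sin(y),np.cos(y)]])
print((p[:,:2]-c)@Rb)
off((.484,-.034,.24),-34.4)
```

```text
[[ 0.0827  0.1011]
 [ 0.0825 -0.0739]
 [ 0.0929  0.1081]
 [ 0.0918 -0.074 ]
 [-0.0595  0.1026]
 [ 0.0084 -0.1071]
 [ 0.0083 -0.1177]
 [-0.0618  0.1106]]
offset [-17.96  -0.15  -2.38] rot [ 0.001 -0.004  0.467] deg 26.8
```

{"method": "jog_arm", "body": {"offset": [[-3, 0, -2], [-7, 0, -2.4], [-11, 0, -2.4], [-15, 0, -2.4], [-18, -0.15, -2.4], [-18, -0.15, -2.4], [-18, -0.15, -2.4]], "delta_rot": [[0, 0, 0.1], [0, 0, 0.22], [0, 0, 0.35], [0, 0, 0.467], [0, 0, 0.467], [0, 0, 0.467], [0, 0, 0.467]], "fingers": [6.5, 6.5, 6.5, 6.5, 6.5, 6.5, 6.5]}}

```text
time_s: 6.55
eef_pos: [0.4835, -0.0339, 0.2394]
ee_rot: [0.001, 0.955, -0.296, 0.001]
ft_force: [-0.4, -0.8, -0.1]
finger_gap: 0.065
```

Run:
```python
from h import *
import pickle
s=bot.state();pickle.dump(s,open('s4.pkl','wb'))
im=cams.capture('wrist');cv2.imwrite('pics/w4.png',im[:,:,::-1])
im=cams.capture('side');cv2.imwrite('pics/sd4.png',im[:,:,::-1])
im=cams.capture('scene');cv2.imwrite('pics/sc4.png',im[:,:,::-1])
```

```text
(no output)
```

View pics/w4.png

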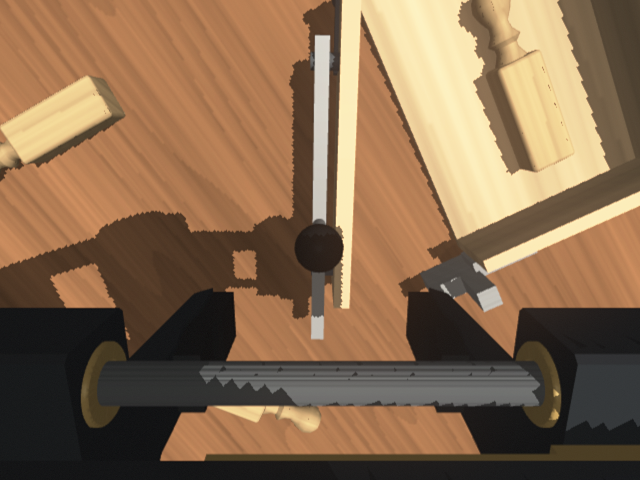

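View pics/sc4.png

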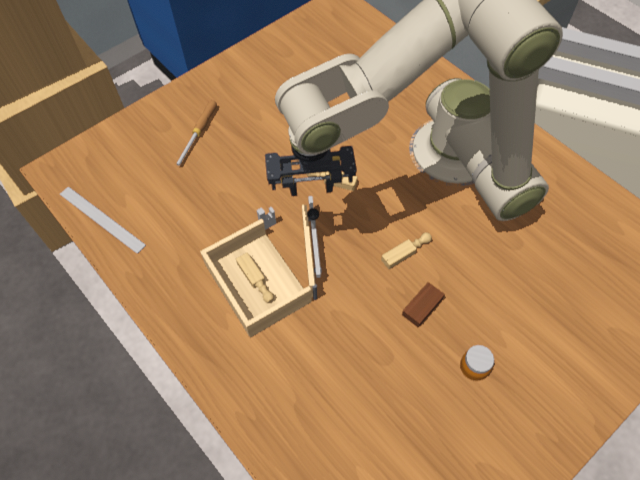

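The wrist view shows the black ball centred at (319,248), with the bar from (322,37) to (317,338) and the gate's top edge from about (358,10) to (350,307).

Run:
```python
from h import *
import pickle
np.set_printoptions(precision=4,suppress=True)
s=pickle.load(open('s4.pkl','rb'));cp=campose('wrist',s)
im=cv2.imread('pics/w4.png');r=im[200:300,270:370].max(2)<45
m=np.zeros_like(r,np.uint8);m[:]=r
n,l,st,ce=cv2.connectedComponentsWithStats(m);i=1+st[1:,4].argmax();print(st[i],ce[i]+[270,200])
k=ray('wrist',[(319,248)],.12,cp)[0];print('knob',k)
b=ray('wrist',[(322,37),(317.5,338)],.058,cp);d=b[0]-b[1];
print('bar',b,'len',np.linalg.norm(d),'yaw of +y_gate-90',np.degrees(np.arctan2(-d[0],d[1])))
g=ray('wrist',[(358,10),(350,307)],.07,cp);d=g[0]-g[1];print('gate',g,np.degrees(np.arctan2(-d[0],d[1])))
y=np.radians(-7.5);Rb=np.array([[np.cos(y),-np.sin(y)],[np.sin(y),np.cos(y)]])
c=np.array([.661,-.0287])+Rb@[.0023,-.0027]; h=c+Rb@[-.092,.112];print('c,h',c,h)
v=Rb.T@(k[:2]-h);print(np.linalg.norm(v),'theta',np.arctan2(-v[0],-v[1])-np.arctan2(.012,.165))
n=ray('wrist',[(470,272)],.078,cp)[0]; print('keeper-ish bin frame',Rb.T@(n[:2]-c))
K=ray('scene',[(314,213)],.12);print(K)
```

```text
[  25   25   43   47 1164] [312.5584 251.2818]
knob [ 0.4821 -0.035   0.12  ]
bar [[ 0.5566  0.0702  0.058 ]
 [ 0.4278 -0.1119  0.058 ]] len 0.223010806601404 yaw of +y_gate-90 -35.27889278899752
gate [[ 0.5829  0.0684  0.07  ]
 [ 0.4668 -0.099   0.07  ]] -34.7490796904094
c,h [ 0.6629 -0.0317] [0.5863 0.0914]
0.16385003036731052 theta 0.48628668727412616
keeper-ish bin frame [-0.0951 -0.1036]
[[ 0.4804 -0.034   0.12  ]]
```

Run:
```python
from h import *
off((.482,-.035,.12),-35.2)
```

```text
offset [-0.18  0.2  11.95] rot [ 0.001 -0.003  0.014] deg 0.8
```

{"method": "jog_arm", "body": {"offset": [[-0.2, 0.2, 4], [-0.2, 0.2, 8], [-0.2, 0.2, 11], [-0.2, 0.2, 12], [-0.2, 0.2, 12], [-0.2, 0.2, 12], [-0.2, 0.2, 12], [-0.2, 0.2, 12], [-0.2, 0.2, 12], [-0.2, 0.2, 12]], "delta_rot": [[0, 0, 0.014], [0, 0, 0.014], [0, 0, 0.014], [0, 0, 0.014], [0, 0, 0.014], [0, 0, 0.014], [0, 0, 0.014], [0, 0, 0.014], [0, 0, 0.014], [0, 0, 0.014]], "fingers": [6.5, 6.5, 6.5, 6.5, 6.5, 4.5, 3.5, 2.5, 2, 2]}}

```text
time_s: 7.7
eef_pos: [0.482, -0.035, 0.1199]
ee_rot: [0.001, 0.953, -0.302, 0.002]
ft_force: [-1.3, -0.8, 3.4]
finger_gap: 0.028
```

Run:
```python
from h import *
import pickle
np.set_printoptions(precision=4,suppress=True)
s=bot.state();pickle.dump(s,open('s5.pkl','wb'))
im=cams.capture('wrist');cv2.imwrite('pics/w5.png',im[:,:,::-1])
# path
y0=np.radians(-7.5);Rz=lambda a:np.array([[np.cos(a),-np.sin(a)],[np.sin(a),np.cos(a)]])
T=T_tool(s);k0=T[:3,3]
def kn(th,ph,h):
    a=.115*np.cos(ph)-.07*np.sin(ph);z=.05+.07*np.cos(ph)+.115*np.sin(ph)
    return np.r_[h+Rz(y0-th)@[-.012,-.05-a],z]
th0=.483
c=np.array([.6629,-.0317]);h=c+Rz(y0)@[-.092,.112]
# correct hinge so that model passes through the actual knob (gripped)
d=k0-kn(th0,0,h);print('disagreement',d)
def tgt(th,ph):
    p=kn(th,ph,h)+d*np.r_[1,1,1]; q=T[:3,:3].T@(p-k0)*100
    print(round(th,3),round(ph,2),q.round(2),'rz',round(-(th0-th),3))
tgt(th0,.1);tgt(th0,.2);tgt(th0,.28)
for th in np.linspace(.45,0,10):tgt(th,.28)
for ph in (.2,.1,0):tgt(0,ph)
```

```text
disagreement [ 0.0005  0.0016 -0.0001]
0.483 0.1 [ 0.   -0.76 -1.11] rz -0.0
0.483 0.2 [ 0.01 -1.62 -2.15] rz -0.0
0.483 0.28 [ 0.01 -2.38 -2.91] rz -0.0
0.45 0.28 [ 0.48 -2.35 -2.9 ] rz -0.033
0.4 0.28 [ 1.18 -2.33 -2.9 ] rz -0.083
0.35 0.28 [ 1.89 -2.35 -2.9 ] rz -0.133
0.3 0.28 [ 2.6 -2.4 -2.9] rz -0.183
0.25 0.28 [ 3.3  -2.49 -2.89] rz -0.233
0.2 0.28 [ 4.   -2.61 -2.89] rz -0.283
0.15 0.28 [ 4.69 -2.77 -2.89] rz -0.333
0.1 0.28 [ 5.37 -2.96 -2.89] rz -0.383
0.05 0.28 [ 6.04 -3.18 -2.88] rz -0.433
0.0 0.28 [ 6.7  -3.44 -2.88] rz -0.483
0 0.2 [ 7.06 -2.77 -2.12] rz -0.483
0 0.1 [ 7.45 -2.   -1.09] rz -0.483
0 0 [ 7.8  -1.33  0.03] rz -0.483
```

View pics/w5.png

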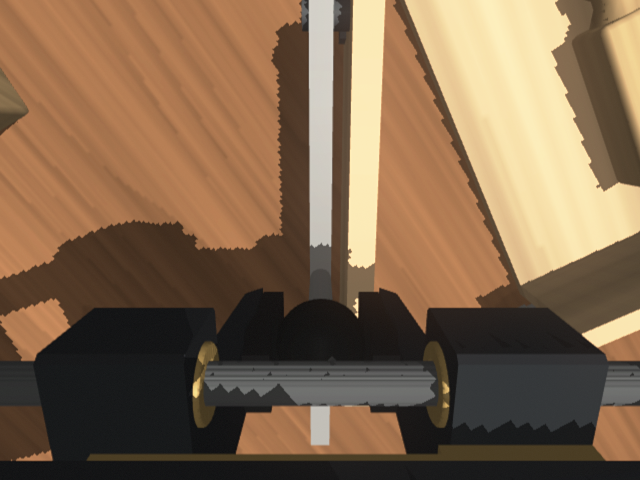

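The ball is pinched (gap 28 mm). First I'll lift the bar.

{"method": "jog_arm", "body": {"offset": [[0, -0.4, -0.6], [0, -0.76, -1.1], [0, -1.2, -1.65], [0, -1.62, -2.15], [0, -2.0, -2.55], [0, -2.38, -2.9], [0, -2.38, -2.9], [0, -2.38, -2.9]], "delta_rot": [[0, 0, 0], [0, 0, 0], [0, 0, 0], [0, 0, 0], [0, 0, 0], [0, 0, 0], [0, 0, 0], [0, 0, 0]], "fingers": [2, 2, 2, 2, 2, 2, 2, 2]}}

```text
time_s: 8.55
eef_pos: [0.4957, -0.0155, 0.1489]
ee_rot: [0.001, 0.953, -0.302, 0.002]
ft_force: [-2.2, -2.3, -0.1]
finger_gap: 0.0278
```

{"method": "jog_arm", "body": {"offset": [[0.47, 0.03, 0], [1.17, 0.05, 0], [1.88, 0.03, 0], [2.6, 0, 0], [3.3, -0.1, 0], [4.0, -0.23, 0], [4.7, -0.4, 0], [5.36, -0.58, 0], [5.36, -0.58, 0], [5.36, -0.58, 0]], "delta_rot": [[0, 0, -0.033], [0, 0, -0.083], [0, 0, -0.133], [0, 0, -0.183], [0, 0, -0.233], [0, 0, -0.283], [0, 0, -0.333], [0, 0, -0.383], [0, 0, -0.383], [0, 0, -0.383]], "fingers": [2, 2, 2, 2, 2, 2, 2, 2, 2, 2]}}

```text
time_s: 9.55
eef_pos: [0.5427, -0.0418, 0.149]
ee_rot: [0.001, 0.993, -0.116, 0.002]
ft_force: [-1.5, -2.2, -0.6]
finger_gap: 0.0279
```

Run:
```python
from h import *
import pickle
np.set_printoptions(precision=4,suppress=True)
s=bot.state();pickle.dump(s,open('s6.pkl','wb'))
im=cams.capture('wrist');cv2.imwrite('pics/w6.png',im[:,:,::-1])
im=cams.capture('scene');cv2.imwrite('pics/sc6.png',cv2.resize(im[120:350,180:450,::-1],None,fx=2.9,fy=2.6))
s5=pickle.load(open('s5.pkl','rb'));T=T_tool(s)
y0=np.radians(-7.5);Rz=lambda a:np.array([[np.cos(a),-np.sin(a)],[np.sin(a),np.cos(a)]])
c=np.array([.6629,-.0317]);h=c+Rz(y0)@[-.092,.112]+[.0005,.0016]
def kn(th,ph):
    a=.115*np.cos(ph)-.07*np.sin(ph);z=.05+.07*np.cos(ph)+.115*np.sin(ph)
    return np.r_[h+Rz(y0-th)@[-.012,-.05-a],z]
for th,ph in [(.1,.28),(.075,.28),(.05,.28),(.025,.28),(0,.28),(0,.2),(0,.1),(0,.0),(0,-.02)]:
    print(th,ph,(T[:3,:3].T@(kn(th,ph)-T[:3,3])*100).round(2))
off((.5,0,.15),-7.5)
```

```text
0.1 0.28 [ 0.01 -0.01 -0.  ]
0.075 0.28 [ 0.37  0.01 -0.  ]
0.05 0.28 [ 0.72  0.03 -0.  ]
0.025 0.28 [ 1.08  0.04 -0.  ]
0 0.28 [1.43 0.04 0.  ]
0 0.2 [1.5  0.79 0.76]
0 0.1 [1.59 1.65 1.8 ]
0 0.0 [1.66 2.4  2.91]
0 -0.02 [1.67 2.54 3.14]
offset [-5.1  -3.07 -0.11] rot [ 0.002 -0.004 -0.101] deg 5.8
```

View pics/w6.png

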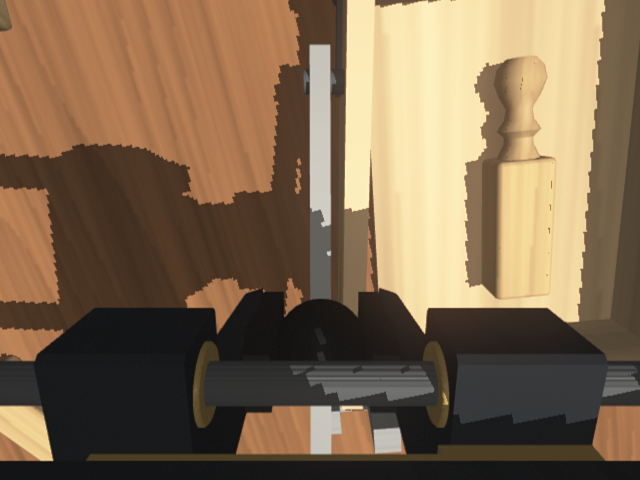

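View pics/sc6.png

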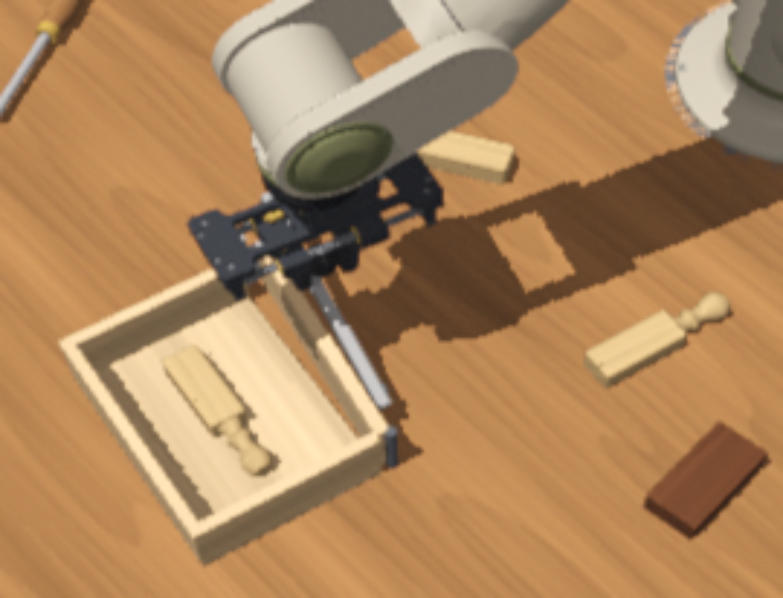

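The gate is at about 0.1, with the bar raised above the keeper (keeper prongs visible near (340–385, 430)). Forces are small. I'll close it now.

{"method": "jog_arm", "body": {"offset": [[0.37, 0.01, 0], [0.72, 0.03, 0], [1.08, 0.04, 0], [1.43, 0.04, 0], [1.5, 0.04, 0], [1.5, 0.04, 0], [1.5, 0.04, 0]], "delta_rot": [[0, 0, -0.025], [0, 0, -0.05], [0, 0, -0.075], [0, 0, -0.1], [0, 0, -0.1], [0, 0, -0.1], [0, 0, -0.1]], "fingers": [2, 2, 2, 2, 2, 2, 2]}}

```text
time_s: 10.35
eef_pos: [0.5546, -0.0454, 0.1485]
ee_rot: [0.001, 0.998, -0.066, -0.002]
ft_force: [-14.7, -3.4, 3.7]
finger_gap: 0.0277
```

Run:
```python
from h import *
import pickle
np.set_printoptions(precision=4,suppress=True)
s=bot.state();pickle.dump(s,open('s7.pkl','wb'))
im=cams.capture('wrist');cv2.imwrite('pics/w7.png',im[:,:,::-1])
im=cams.capture('scene');cv2.imwrite('pics/sc7.png',cv2.resize(im[190:310,220:350,::-1],None,fx=6,fy=5))
T=T_tool(s)
y0=np.radians(-7.5);Rz=lambda a:np.array([[np.cos(a),-np.sin(a)],[np.sin(a),np.cos(a)]])
c=np.array([.6629,-.0317]);h=c+Rz(y0)@[-.092,.112]+[.0005,.0016]
def kn(th,ph):
    a=.115*np.cos(ph)-.07*np.sin(ph);z=.05+.07*np.cos(ph)+.115*np.sin(ph)
    return np.r_[h+Rz(y0-th)@[-.012,-.05-a],z]
for th,ph in [(.0,.28),(0,.2),(0,.1),(0,.0),(0,-.02)]:
    print(th,ph,(T[:3,:3].T@(kn(th,ph)-T[:3,3])*100).round(2))
```

```text
0.0 0.28 [ 0.18 -0.02 -0.06]
0 0.2 [0.19 0.74 0.71]
0 0.1 [0.19 1.6  1.74]
0 0.0 [0.2  2.35 2.86]
0 -0.02 [0.2  2.49 3.09]
```

View pics/w7.png

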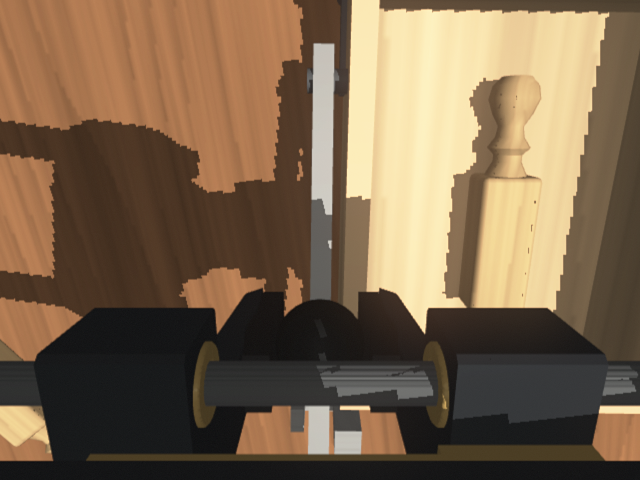

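View pics/sc7.png

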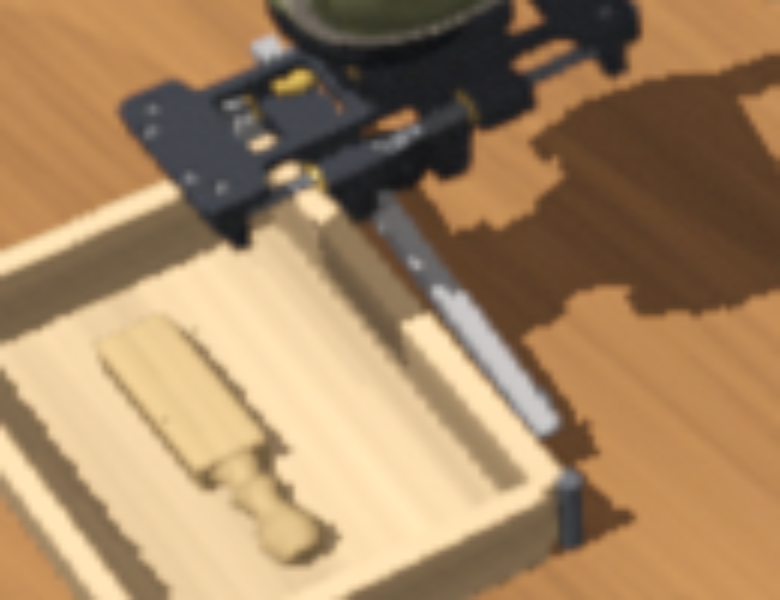

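The gate has met its stop (15 N), and the wrist view shows the bar at (318,430) between the keeper's lip (297,418) and back stop (348,430). I'll lower the bar along its arc.

{"method": "jog_arm", "body": {"offset": [[0.1, 0.38, 0.35], [0.1, 0.74, 0.7], [0.1, 1.2, 1.2], [0.1, 1.6, 1.75], [0.1, 2.0, 2.3], [0.1, 2.35, 2.85], [0.1, 2.4, 2.95], [0.1, 2.4, 2.95]], "delta_rot": [[0, 0, 0], [0, 0, 0], [0, 0, 0], [0, 0, 0], [0, 0, 0], [0, 0, 0], [0, 0, 0], [0, 0, 0]], "fingers": [2, 2, 2, 2, 2, 2, 2, 2]}}

```text
time_s: 11.25
eef_pos: [0.5512, -0.0685, 0.1194]
ee_rot: [0.0, 0.998, -0.065, -0.004]
ft_force: [-10.1, 2.4, 8.2]
finger_gap: 0.0274
```

{"method": "jog_arm", "body": {"offset": [[-0.1, 0, 0], [-0.1, 0, 0], [-0.1, 0, 0], [-0.1, 0, 0], [-0.1, 0, -3], [-0.1, 0, -7], [-0.1, 0, -11], [-0.1, 0, -13], [-4, 0, -13], [-8, 0, -13], [-12, 0, -13], [-12, 0, -13]], "delta_rot": [[0, 0, 0], [0, 0, 0], [0, 0, 0], [0, 0, 0], [0, 0, 0], [0, 0, 0], [0, 0, 0], [0, 0, 0], [0, 0, 0], [0, 0, 0], [0, 0, 0], [0, 0, 0]], "fingers": [3.5, 5, 6, 6, 6, 6, 6, 6, 6, 6, 6, 6]}}

```text
time_s: 12.45
eef_pos: [0.4297, -0.0518, 0.2505]
ee_rot: [0.0, 0.998, -0.065, -0.004]
ft_force: [0.5, 0.7, -0.5]
finger_gap: 0.0601
```

Run:
```python
from h import *
import pickle
np.set_printoptions(precision=4,suppress=True)
s=bot.state();pickle.dump(s,open('s8.pkl','wb'))
im=cams.capture('wrist');cv2.imwrite('pics/w8.png',im[:,:,::-1])
im=cams.capture('scene');cv2.imwrite('pics/sc8.png',cv2.resize(im[190:310,200:350,::-1],None,fx=5,fy=5,interpolation=cv2.INTER_CUBIC))
cv2.imwrite('pics/sc8f.png',im[:,:,::-1])
print(s['time_s'],s['ft_force'])
```

```text
12.45 [ 0.5421  0.6819 -0.459 ]
```

View pics/w8.png

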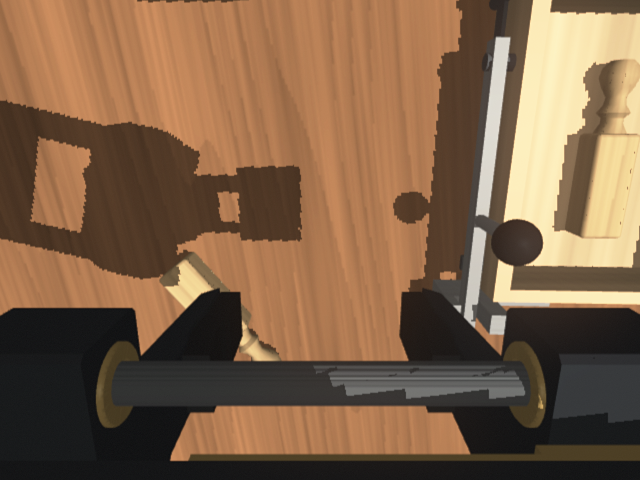

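View pics/sc8.png

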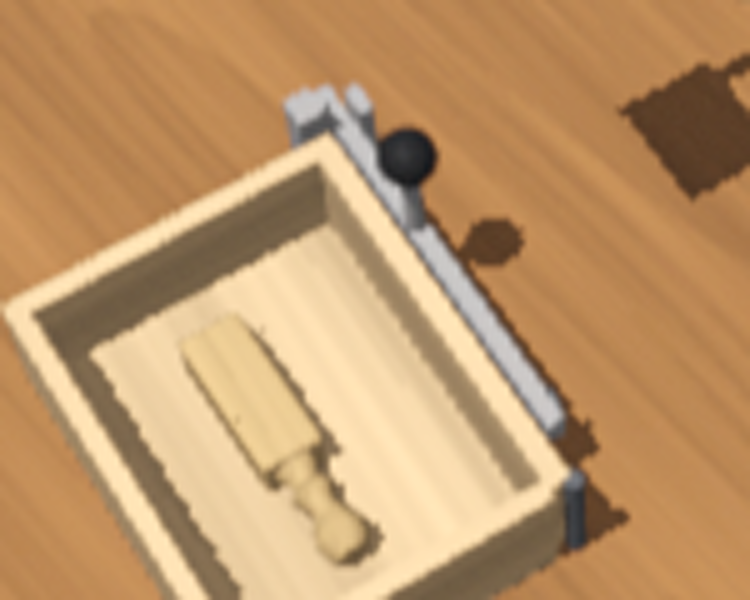

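The bar sits in the notch between the keeper's prongs, the gate is flush, and the leg is flat inside. I'll check the knob height by triangulation.

Run:
```python
from h import *
import pickle
s=pickle.load(open('s8.pkl','rb'))
A=[]
for n,uv in (('scene',(281.6,221.4)),('wrist',(517,242))):
    K,P=campose(n,s); A.append(K@np.linalg.inv(P)[:3])
X=cv2.triangulatePoints(A[0],A[1],np.array([281.6,221.4]),np.array([517.,242.]));X=(X[:3]/X[3]).ravel();print(X)
y=np.radians(-7.5);Rb=np.array([[np.cos(y),-np.sin(y)],[np.sin(y),np.cos(y)]])
h=np.array([.5868,.0930]);v=Rb.T@(X[:2]-h);print(v,np.arctan2(-v[0],-v[1])-np.arctan2(.012,.165))
```

```text
[ 0.55280734 -0.06833017  0.11800956]
[-0.01264403 -0.1643869 ] 0.004165716184525464
```

Knob height is 0.118 m (0.120 expected with the bar fully down) and the gate angle is about 0.004, so I'll hand in.

```bash
python3 -c "
from cell import bot
print(bot.hand_in())"
```

```text
the job is handed in; nothing more can be done
None
```

I put the leg farthest to the robot's right flat on the bin's floor while the gate was still open. Then I lifted the latch bar by its knob, swung the gate shut, lowered the bar into the keeper's notch, let go and backed the arm away. The job is handed in at about 12.5 s; no verdict was reported.

- **Gate and latch:** the last pictures show the bar down between the keeper's prongs. The knob measured 0.118 m high, where 0.120 m is expected with the bar fully down. The gate angle measured about 0.004 rad.
- **Leg and contact:** the leg lies flat inside the bin, and the wrist force was under 1 N after I backed off.
- **Other things on the bench:** I did not measure the offcut, gouge or wax jar again at the end. The arm was never near them.
- **Disagreements:** the camera estimates of the bin's position differed by about 3 mm between views. The gate met its stop about 2 mm before my model said it would, with 15 N of force.

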